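# Swing the funnel over the jar and wedge the jar plate up

## Task

Lift the sprung knob on the jar-filling stand, turn the swing head with it until the funnel stands over the open jar, and let the knob's pin drop home in that notch. Then pick up the wooden wedge, lay it flat on the stand's runway and push its thin end straight under the front lip of the jar plate until the plate has just lifted off its rests, by about 4 mm. Finish while still gripping the wedge there, do not let go or pull it back: the wedge alone carries the plate, the jar stands upright on it, and everything else on the bench is left alone.

Things in the scene. Friction and masses are not known exactly. Their poses are not given: they have to be found in the camera images.
- stand: Fixed aluminium jar-filling stand. Origin: table level, under the jar plate's centre; +x is the wedge's push direction, roughly away from the robot. Base top is 10 mm up: x +-70, y -75 to 170 mm; its 80 mm wide runway sticks out to the robot along y = 0 to x = -190 mm. A 22 mm column at y = 110 mm carries the swing head. Highest point: the knob, 195 mm (217 lifted).
- plate: Steel jar plate, 100 (x) by 104 by 8 mm, guided to move only straight up, by 16 mm at most. Origin: centre of its underside, axes as the stand. At rest the underside is 17 mm above the table, 7 mm above the base, on four rubber rests near its corners; the middle 70 mm of width is open below. With the jar about 0.6 kg. It sinks back if the wedge is pulled out.
- lip (a point): Middle of the plate's front edge (towards the runway) at underside height, 50 mm from the plate's centre; the edge is rounded, 4 mm radius. Axes as the stand.
- jar: Open glass jar standing loose on the middle of the plate, 64 mm diameter, 85 mm high, mouth 54 mm. Origin: centre of its underside, 25 mm above the table at the start.
- head (a joint): Angle of the swing head about the column, rad, counter-clockwise from above. 0: work notch, funnel over the plate's middle. Starts at about 0.8 in the parking notch, funnel swung to the far side. Travel -0.1 to 0.92, light friction, stays where left. A notch leaves 0.02 rad of play either way. The tail with the knob points opposite to the funnel arm.
- plunger (a joint): Height of the sprung plunger, m. 0: pin home in a notch, head locked; 0.022: top of travel. The notches are 9 mm deep: the head turns only above about 0.010. A spring presses down with 4 N (bottom) to 7 N (top). The round pin tip slips into a notch when let go within 3 mm of it; elsewhere it rests on the index blocks at about 0.009.
- knob (a point): Point on the axis of the plunger's black upright knob: a round barrel 26 mm in diameter from 20 mm below to 9 mm above this point, then a 30 mm rim with a flat top 17 mm above it. 178 mm above the table with the pin home. 55 mm from the pivot axis: at head angle 0 in the stand's +y direction, at angle a turned counter-clockwise by a. The barrel spins freely on its stem.
- pivot (a point): Point at table level on the upright axis about which the head turns (stand x = 0, y = +110 mm).
- spout (a point): Lower end of the white plastic funnel's spout (16 mm wide), 122 mm above the table, 110 mm from the pivot; the funnel's rim is 76 mm wide, 176 mm above the table.
- wedge: Loose beech wedge, 0.11 kg. Origin: underside, below the centre of its grip block, 34 by 34 mm, 42 mm high. From x = 17 mm a 34 mm wide ramp falls from 20 mm high to 2 mm at the thin end, x = 97 mm. Starts in one of two places to the robot's right, thin end roughly away from the robot. The plate starts to lift with the thin end about 25 mm past the lip, then rises 0.225 mm per mm; push 5 to 15 N.
- toe (a point): Middle of the wedge's thin end at its underside, 97 mm from the wedge's origin along its x; axes as the wedge.
- spacer: Bystander in the other of the two places: same beech, same grip block and outline as the wedge, but its tongue is a flat slab 20 mm high all along. Origin as the wedge's. Leave alone.
- red_jar_a: Bystander: closed glass jar with red lid, 60 mm wide, 85 mm high. Origin: centre of underside.
- red_jar_b: Bystander: closed amber jar with red lid, 72 mm wide, 100 mm high. Origin: centre of underside.
- white_jar: Bystander: closed jar with white lid, 90 mm wide, 120 mm high. Origin: centre of underside.
- roll: Bystander: white paper roll standing up, 104 mm wide, 210 mm high. Origin: centre of underside.
- sprayer: Bystander: clear spray bottle with white head, 64 mm wide, 192 mm high. Origin: centre of underside.
- stick_jar: Bystander: glass with wooden sticks, 60 mm wide, about 185 mm high. Origin: centre of underside.
- spoon: Bystander: metal spoon lying flat, some 200 mm long. Origin: underside, along its length.

How it is judged (in metres and radians):
On the way, in this order (a step that is already met when the one before it is completed fails the run):
1. the plunger is lifted out of the parking notch (value of joint plunger above 0.0095 m and value of joint head above 0.7 rad), for 0.05 s.
2. the funnel stands over the jar and the plunger has dropped home in the work notch (value of joint head between -0.035 and 0.035 rad and value of joint plunger below 0.003 m), for 0.3 s.
3. the gripped wedge has lifted the plate off its rests (z of plate in the frame of stand between 0.0188 and 0.0245 m and contact force between wedge and plate above 1.5 N and x of toe in the frame of lip above 0.015 m and z of wedge in the frame of stand below 0.014 m and angle between the x axis of wedge and the x axis of stand, either way round below 0.26 rad and contact force between the fingers and wedge above 1 N), for 0.2 s.
At the end, for the whole second after the job is handed in: Head within 0.035 rad of 0, plunger home; plate 1.8-7.5 mm above its rest height, carried by the wedge lying flat on the base, thin end 15+ mm past the lip, within 15 deg of straight; fingers grip the wedge, stand untouched; jar upright within 15 mm of the middle; all at rest (all of step 2 and all of step 3 and contact force between each of the fingers, the arm and stand below 0.5 N and contact force between spacer and plate below 0.1 N and angle between jar's own z axis and vertical below 0.1 rad and horizontal distance between jar and plate below 0.015 m and z of jar in the frame of plate between 0.004 and 0.012 m and linear speed of jar below 0.02 m/s and linear speed of wedge below 0.01 m/s); the arm keeps its last pose, push and grip.
It fails at once if the jar is tipped or knocked off the plate's middle (angle between jar's own z axis and vertical above 0.25 rad or horizontal distance between jar and plate above 0.025 m).
It fails at once if a bystander is moved by more than 30 mm (distance of any of spacer, red_jar_a, red_jar_b, white_jar, roll, sprayer, stick_jar, spoon from where it was at the start of the episode above 0.03 m).
It also fails if it takes over 54 s, if anything falls off the work surface, if the arm or the gripper's body presses on something with over 40 N, if the wrist force passes 120 N, or if a joint passes its speed limit or range.

## Robot

A 6-joint arm with a two-finger parallel gripper is mounted at the origin on the work surface. World frame = base frame: x ahead of the robot, y to its left, z up, the work surface at z = 0. Lengths are in mm, angles in rad, forces in N, time in s.
With the tool pointing down it reaches from about 350 to 975 mm from the base axis. Payload 7.1 kg.
Tool frame: the origin (TCP) lies midway between the tips of the shut fingers; the grasp point (between the pads) lies ctrl.tcp_to_grasp behind it (ctrl.tcp_to_grasp is the distance from the TCP to the grasp point, in mm); z points along the fingers, y is the direction in which the jaws open and shut (so a half turn about z gives the same grasp; the last joint's range is limited). The gripper opens to 88 mm and grips with 3 to 60 N. Pads are 20 mm wide; open, the fingers measure 115 mm over their backs; the gripper's body (75 mm by 178 mm) begins 61 mm behind the grasp point.
Start: joints at [-1.269, 0.423, 1.63, -0, 1.089, -0.019], TCP at [197.096, -593.092, 222.675] pointing down, gripper open.
Joint ranges: [-3, 3], [-0.9, 2.11], [0.09, 2.58], [-1.31, 4.45], [0.11, 2.69], [-2.54, 2.54]. Speed limits (rad/s): [2.39, 2.39, 3.01, 3.14, 3.14, 3.14].

## Interface

Orientations are given as a rotation vector (axis times angle).
In Python, from workcell import ctrl gives the robot as it stands.
- The arm moves only by the tool play_rows, never from a script. Its argument "increments" is text: rows parted by semicolons, each of 5 numbers parted by spaces: the opening, from 0 (shut) to 1 (fully open), then the shift along the world's x, y, z in m, then the turn about the world's z in degrees. A call has 1 to 20 rows; each row shifts and turns the commanded pose from where the row before left it; what a row does not reach is not made up. A row lasts 1/10 s, in which the tool goes at most 50 mm and 8.59 degrees, less where a joint would pass 70% of its speed; a pose out of reach is approached as far as the arm can. A call is refused whole if a number of a shift passes 0.05 or a number of a turn 8.59, either way. A call with a gripper value outside its range is refused whole. The fingers move at their own pace and stop on an object; the grip force is fixed at half the most. Time passes only in rows, so rows that do not move let the fingers close. It gives the time, the measured TCP pose, the force and the opening at its end, in the units of the state.
- ctrl.get_obs(): the state, without advancing time (a new reading comes with each control period).
- ctrl.get_image(name): name is "scene" or "top" or "wrist"; returns a dict with "img" (384x512x3 uint8, red, green, blue), "range_z" (384x512 float32, mm along the optical axis (not along the pixel's ray), 0 where there is no reading), "vertical_fov" (degrees; the focal length in pixels is half the picture's height over the tangent of half this angle, whatever the lens; pixels are square), "cx", "cy" (the principal point, pixels), "k1" (the pictures are not rectified: a ray, as slopes to the right and down, at radius r is drawn at 1 + k1 r^2 times it, then the intrinsics apply), "origin" and "attitude" of the camera in the world. Camera axes: x right, y down, z forward; pixel columns grow to the right and rows downward; lengths in mm; the calibration is good to about 2 mm. A picture is of the moment at which its call begins.
- ctrl.close_job(): hands the job in, once; it reports no verdict.
The state is a dict: "t": time; "qpos": joint angles; "qvel": joint speeds; "joint_torque": joint torques, N m; "ee_pos": TCP position; "orientation": TCP orientation; "ft_force": force on the tool from outside, world axes, zero at the start; "moment": the same for the moment, N m; "width": finger opening in mm.
Only numpy, scipy, OpenCV 4.12 (cv2) and the standard library are available. Lean on these libraries where they do the work, as an engineer would, in place of code of your own. Each camera call takes 0.05 s, during which the arm holds its last target. There are 200 camera calls.

## Working session

There is one attempt and no reset: what is moved stays moved. The work goes in short steps, Python scripts to look and compute and a tool call to move; the robot and the scene stay as the last step left them, time stands still between calls to the robot, and variables do not carry over. Pictures are saved under pics/ and viewed, on a budget of 10 in all, crops included, one or two more only if the job needs it, and the job is handed in when it is done.

Besides the shell and the picture viewer there is one more tool, called as a command line: name --argument value ..., lists and objects as JSON in quotes. play_rows: Moves the arm, as the interface text tells. Its arguments: {"type":"object","properties":{"increments":{"type":"string"}},"required":["increments"]}

```bash
mkdir -p pics; ls; cat > h.py <<'E'
import numpy as np, cv2
from scipy.spatial.transform import Rotation as R
from workcell import ctrl
def cam(n):
    d=ctrl.get_image(n); h=d["img"].shape[0]
    d["f"]=h/2/np.tan(np.radians(d["vertical_fov"])/2)
    a=np.array(d["attitude"],float)
    d["R"]=a if a.shape==(3,3) else R.from_rotvec(a).as_matrix()
    d["o"]=np.array(d["origin"],float); return d
def rays(d,uv):
    uv=np.atleast_2d(uv).astype(float)
    p=np.c_[(uv[:,0]-d["cx"])/d["f"],(uv[:,1]-d["cy"])/d["f"]]; q=p.copy()
    for _ in range(20): q=p/(1+d["k1"]*(q**2).sum(1,keepdims=True))
    return np.c_[q,np.ones(len(q))]
def onplane(d,uv,z):
    r=rays(d,uv)@d["R"].T
    return d["o"]+r*((z-d["o"][2])/r[:,2:3])
def cloud(d):
    h,w=d["range_z"].shape; u,v=np.meshgrid(np.arange(w),np.arange(h))
    r=rays(d,np.c_[u.ravel(),v.ravel()])*d["range_z"].reshape(-1,1)
    P=(r@d["R"].T+d["o"]).reshape(h,w,3); P[d["range_z"]==0]=np.nan; return P
def save(d,n): cv2.imwrite("pics/"+n,d["img"][:,:,::-1])
E
python3 - <<'E'
from h import *
print(ctrl.get_obs(), ctrl.tcp_to_grasp)
ims=[]
for n in["scene","top"]:
    d=cam(n); print(n,d["o"],np.round(d["R"],3).tolist(),d["f"],d["k1"],d["attitude"]); ims.append(d["img"])
    P=cloud(d); np.savez(n+".npz",img=d["img"],P=P)
    save(d,n+"0.png")
E
```

```text
pics
{'t': 0.0, 'qpos': array([-1.26895673e+00,  4.23860801e-01,  1.63067789e+00, -1.01597164e-05,
        1.08858149e+00, -1.90305042e-02]), 'qvel': array([ 0.00017153, -0.00139619, -0.001007  , -0.00046574, -0.0021373 ,
       -0.00141691]), 'joint_torque': array([-4.66460246e-03, -5.44634235e+01, -2.73674583e+01,  6.41975901e-02,
        2.26462469e-02, -1.20356299e-04]), 'ee_pos': array([ 196.9608403 , -592.57590198,  221.89398524]), 'orientation': array([-3.09975513e+00, -5.01628088e-01,  3.51984751e-04]), 'ft_force': array([ 0.54689954, -0.18002489,  0.75937268]), 'moment': array([0.03662258, 0.00806453, 0.01143594]), 'width': 87.96832902284301} 18.700000000000003
scene [1480.25371333 -351.79562367  801.91686619] [[0.345, 0.548, -0.762], [0.938, -0.2, 0.282], [0.002, -0.812, -0.583]] 368.2156764653585 -0.08742276466969374 [-1.86721651 -1.3035135   0.66704577]
top [ 456.42208246  -32.01911696 1583.05388726] [[0.0, -0.994, 0.106], [-1.0, 0.001, 0.008], [-0.008, -0.106, -0.994]] 440.7830489375368 0.007408435418328266 [-2.1624225   2.16333411 -0.10594283]
```

View pics/scene0.png

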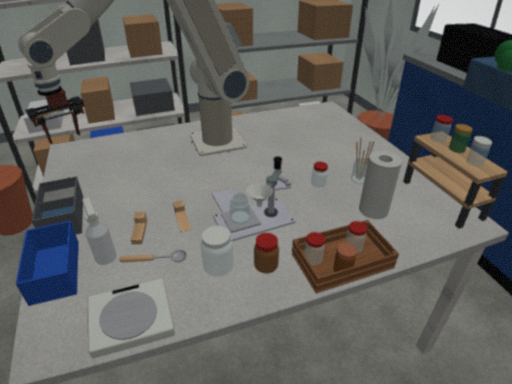

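View pics/top0.png

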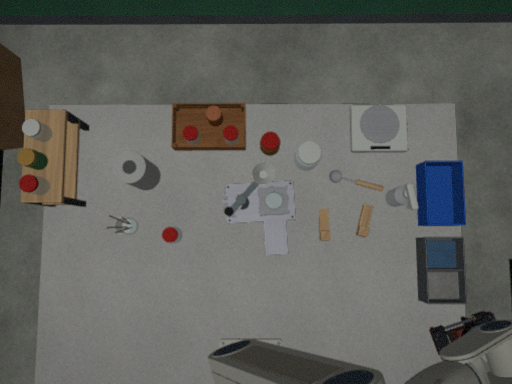

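The scene view shows the stand near (265,205), with two wooden pieces at (139,228) and (181,216). In the top view the knob is at (229,211), the funnel at (264,174), the jar at (273,201), the runway at (276,235), and the wooden pieces at (324,223) and (365,219). I'll measure these next.

```bash
cat > m.py <<'E'
from h import *
T=np.load("top.npz"); P=T["P"]; img=T["img"]
def at(u,v): return np.round(P[v,u],1)
for n,u,v in[("knob",229,211),("funnel",264,174),("runway",276,240),("base",245,215),("table",300,250)]: print(n,at(u,v))
hsv=cv2.cvtColor(img,cv2.COLOR_RGB2HSV)
m=cv2.inRange(hsv,(8,70,80),(25,255,255)); m[:, :300]=0;m[:,385:]=0;m[:195]=0;m[245:]=0
n,l,s,c=cv2.connectedComponentsWithStats(m)
for i in range(1,n):
    if s[i,4]<60: continue
    q=P[l==i]; q=q[np.isfinite(q[:,2])]
    r=cv2.minAreaRect(q[:,:2].astype(np.float32)); print("wood",s[i],c[i],np.round(r[0]),np.round(r[1]),r[2])
    xs=q[:,0]
    for a in np.arange(xs.min(),xs.max(),12):
        k=(xs>=a)&(xs<a+12); print(round(a),np.round(q[k].mean(0),1),np.round(np.median(q[k,2]),1),k.sum())
# knob: dark high pts ; runway
Z=P[:,:,2]
hi=(Z>150)&(Z<260); hi[:, :205]=0; hi[:,300:]=0;hi[:160]=0;hi[240:]=0
print("high",np.round(np.c_[P[hi],np.argwhere(hi)[:,::-1],img[hi].sum(1)//3]).astype(int)[:80].tolist())
E
python3 m.py
```

```text
knob [540.5  65.4 193. ]
funnel [665.2 -45.8 145.7]
runway [448.6 -89.1  11.9]
base [537.1  20.9  13.4]
table [ 413.2 -175.    -3.3]
wood [356 204  17  33 332] [364.17168675 220.66566265] [ 519. -401.] [ 34. 112.] 74.64514923095703
463 [ 469.  -387.9   36.2] 41.6 37
475 [ 480.1 -388.7   38.6] 40.6 35
487 [ 492.1 -391.1   36.5] 40.0 43
499 [ 504.9 -396.    19.7] 20.6 31
511 [ 517.1 -399.3   20.3] 20.6 41
523 [ 529.5 -403.6   19.6] 20.4 33
535 [ 540.2 -405.5   18. ] 18.3 31
547 [ 552.5 -409.3   19. ] 19.7 41
559 [ 564.8 -412.5   18.9] 19.8 30
571 [ 573.  -405.7   19.9] 20.0 8
wood [319 209  11  31 296] [323.80405405 224.27702703] [ 506. -259.] [ 33. 107.] 89.86649322509766
452 [ 457.4 -256.8   38.9] 40.9 40
464 [ 469.6 -256.8   39.8] 41.8 30
476 [ 481.7 -257.7   29.8] 22.7 38
488 [ 494.5 -257.8   15.8] 16.9 29
500 [ 506.2 -259.9   14.9] 14.7 31
512 [ 518.4 -257.9   10.4] 11.7 35
524 [ 530.  -258.2    9.1] 9.8 29
536 [ 542.  -258.4    6.5] 7.6 33
548 [ 554.3 -258.3    3.9] 4.5 30
high [[700, -29, 175, 259, 162, 132], [701, -33, 170, 260, 162, 124], [700, -36, 173, 261, 162, 118], [701, 
[... 1756 characters left out ...]
88, -26, 168, 258, 166, 107], [689, -29, 163, 259, 166, 109], [689, -33, 162, 260, 166, 108], [690, -36, 159, 261, 166, 113], [690, -39, 160, 262, 166, 118], [689, -42, 160, 263, 166, 120], [689, -46, 163, 264, 166, 121], [690, -49, 158, 265, 166, 121], [690, -52, 160, 266, 166, 126], [689, -55, 165, 267, 166, 124], [689, -59, 162, 268, 166, 128], [689, -62, 164, 269, 166, 128], [688, -65, 169, 270, 166, 128], [688, -68, 171, 271, 166, 129], [687, -71, 175, 272, 166, 129], [684, -10, 175, 253, 167, 126], [683, -13, 178, 254, 167, 101], [684, -16, 176, 255, 167, 98], [685, -20, 169, 256, 167, 103], [685, -23, 166, 257, 167, 101], [686, -26, 162, 258, 167, 106], [687, -29, 155, 259, 167, 108]]
```

The wedge is the nearer piece, with its block near (469,-257) and yaw ≈ 0. The far piece is flat at 20 mm, so it's the spacer. Next I'll estimate the stand pose.

```bash
cat > m2.py <<'E'
from h import *
T=np.load("top.npz"); P=T["P"]; img=T["img"]; Z=P[:,:,2]
sub=np.zeros(Z.shape,bool); sub[160:262,205:305]=1
def circ(q):
    A=np.c_[2*q[:,:2],np.ones(len(q))]; s=np.linalg.lstsq(A,(q[:,:2]**2).sum(1),rcond=None)[0]; return s[:2],np.sqrt(s[2]+s[:2]@s[:2])
k=sub&(Z>185)&(Z<205)&(img.max(2)<70); print("knob top",P[k].mean(0),k.sum(),np.ptp(P[k],0))
w=(sub&(Z>130)&(Z<185)); w[:, :245]=0
q=P[w]; (c,r),=[cv2.minEnclosingCircle(q[:,:2].astype(np.float32))]; print("funnel",c,r,np.percentile(q[:,2],[5,50,98]))
jm=sub&(Z>60)&(Z<125);print("jar?",np.nanmedian(P[jm],0),jm.sum())
b=sub&(Z>5)&(Z<20)
b=cv2.morphologyEx(b.astype(np.uint8),cv2.MORPH_OPEN,np.ones((3,3)))
for v in range(178,262,4):
    u=np.flatnonzero(b[v]); 
    if len(u): print(v,u[0],u[-1],np.round(P[v,u[0]]),np.round(P[v,u[-1]]),len(u))
cv2.imwrite("pics/top_crop.png",cv2.resize(img[155:265,200:380,::-1],None,fx=4.4,fy=4.4,interpolation=cv2.INTER_CUBIC))
E
python3 m2.py
```

```text
knob top [541.10385889  66.02272976 194.65956935] 65 [25.70822219 25.62195618 13.08065346]
funnel (634.7573852539062, -22.662092208862305) 73.49533081054688 [143.74863563 159.2961197  178.01842838]
jar? [581.97148755 -56.28560755 110.78695071] 313
182 278 292 [656. -97.  10.] [ 656. -148.   12.] 14
186 227 293 [641.  86.  15.] [ 641. -151.   11.] 26
190 226 291 [627.  90.   7.] [ 626. -143.   19.] 23
194 230 293 [613.  75.  10.] [ 613. -151.    7.] 22
198 248 294 [598.  10.  12.] [ 598. -154.    9.] 17
202 250 291 [583.   3.  15.] [ 583. -143.   14.] 12
206 242 294 [569.  32.  12.] [ 569. -154.    8.] 18
210 246 293 [555.  18.   6.] [ 555. -150.    8.] 18
214 239 294 [541.  43.   8.] [ 540. -153.   15.] 35
218 227 293 [527.  85.   9.] [ 527. -150.    5.] 52
222 227 285 [512.  85.  12.] [ 512. -121.   12.] 28
226 264 286 [498. -47.   8.] [ 498. -125.    9.] 17
230 264 286 [484. -47.   8.] [ 484. -125.   11.] 22
234 264 283 [470. -47.   8.] [ 470. -114.   11.] 17
238 268 284 [456. -61.  13.] [ 456. -118.    6.] 15
242 265 286 [442. -50.  12.] [ 442. -124.   11.] 21
246 265 287 [428. -50.  10.] [ 428. -128.   12.] 20
250 268 286 [413. -61.   8.] [ 414. -124.   17.] 18
254 267 270 [399. -57.   6.] [399. -68.  10.] 4
```

View pics/top_crop.png

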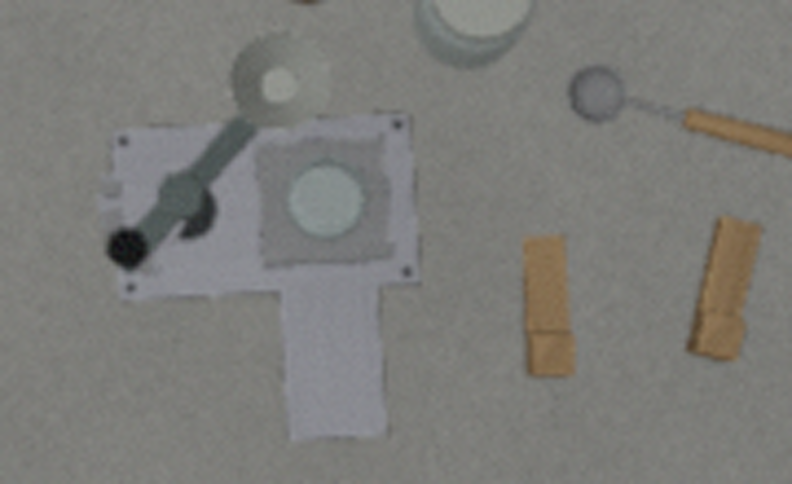

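The crop shows the base screws at (123,141), (397,125), (131,288) and (406,271). The stand yaw is about +0.05, the knob is at (127,247), the jar is at (327,201), and the wedge block is at (551,353). I'll move above the knob with the jaws across the tail, so +120° of turn, and look with the wrist camera.

play_rows --increments "1 .017 .033 .005 6;1 .017 .033 .005 6;1 .017 .033 .005 6;1 .017 .033 .005 6;1 .017 .033 .005 6;1 .017 .033 .005 6;1 .017 .033 .005 6;1 .017 .033 .005 6;1 .017 .033 .005 6;1 .017 .033 .005 6;1 .017 .033 .005 6;1 .017 .033 .005 6;1 .017 .033 .005 6;1 .017 .033 .005 6;1 .017 .033 .005 6;1 .017 .033 .005 6;1 .017 .033 .005 6;1 .017 .033 .005 6;1 .017 .033 .005 6;1 .017 .030 .005 6"

```text
t: 2.1
ee_pos: [537.3, 65.6, 322.6]
orientation: [-1.109, -2.939, 0.0]
ft_force: [0.5, -0.5, 0.6]
width: 87.7
```

```bash
python3 - <<'E'
from h import *
d=cam("wrist"); o=ctrl.get_obs(); print(o["ee_pos"],o["qpos"],R.from_rotvec(o["orientation"]).as_matrix()[:,1],o["t"])
print(d["o"],np.round(d["R"],3).tolist(),d["f"],d["k1"]); P=cloud(d); np.savez("w1.npz",img=d["img"],P=P); save(d,"w1.png")
E
```

```text
[540.01719241  68.93581093 323.47979849] [ 0.10392652  0.19720606  1.70593749  0.00219795  1.23571753 -0.75255265] [0.65564116 0.75506491 0.00341345] 2.15
[485.53474296 111.17134721 484.67177751] [[0.661, 0.727, 0.188], [0.751, -0.639, -0.168], [-0.001, 0.252, -0.968]] 323.0386089518293 -0.04192299524576517
```

View pics/w1.png

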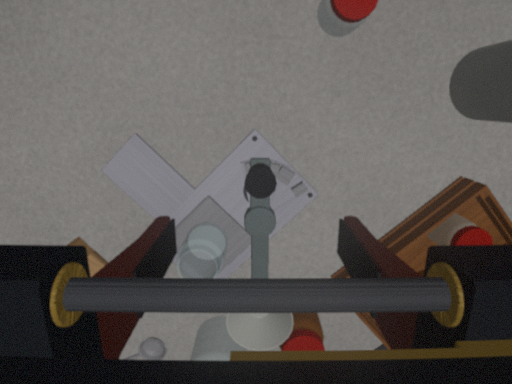

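The wrist view shows the knob top at about (260,181), the pivot cap at (260,218), the runway end corners at (137,134) and (103,168), and base screws at (254,139) and (310,195). I'll turn these into positions.

```bash
cat > m3.py <<'E'
from h import *
W=np.load("w1.npz"); P=W["P"]; img=W["img"]
import h
d=dict(o=np.array([485.53474296,111.17134721,484.67177751]))
d=cam("wrist"); P=cloud(d); img=d["img"]; Z=P[:,:,2]; print(d["o"])
k=(img.max(2)<60)&(Z>180)&(Z<205); k[:150]=0;k[215:]=0;k[:,:230]=0;k[:,290:]=0
q=P[k]; t=q[q[:,2]>190]; print("knob",k.sum(),t.mean(0),cv2.minEnclosingCircle(t[:,:2].astype(np.float32)),np.percentile(q[:,2],[5,50,95]))
ys,xs=np.nonzero(k); print("px",xs.mean(),ys.mean(),xs.min(),xs.max(),ys.min(),ys.max(), onplane(d,[[xs.mean(),ys.mean()]],195))
print("cap",P[218,260],P[222,260],"arm",P[250,260],P[165,260],"base",P[150,258])
# cap as blob higher than arm
c=(Z>Z[222,260]-4)&(Z<Z[222,260]+6); c[:200]=0;c[245:]=0;c[:,:235]=0;c[:,285:]=0
print("capblob",c.sum(),P[c].mean(0),cv2.minEnclosingCircle(P[c][:,:2].astype(np.float32)))
g=cv2.cvtColor(img,cv2.COLOR_RGB2GRAY)
# stand mask: bluish
b=(img[:,:,2].astype(int)-img[:,:,0]); print("blue base",b[160,150],b[180,220],"table",b[60,60],b[100,200])
m=((cv2.GaussianBlur(img,(3,3),0)[:,:,2].astype(int)-cv2.GaussianBlur(img,(3,3),0)[:,:,0])>8).astype(np.uint8)
m[:110]=0;m[300:]=0;m=cv2.morphologyEx(m,cv2.MORPH_OPEN,np.ones((3,3)))
cv2.imwrite("pics/m.png",m*255)
l=cv2.connectedComponentsWithStats(m)[1]; m=(l==l[160,150]).astype(np.uint8); print("area",m.sum())
cnt=max(cv2.findContours(m,cv2.RETR_EXTERNAL,cv2.CHAIN_APPROX_NONE)[0],key=len)
a=cv2.approxPolyDP(cnt,4,True)[:,0]
for p,w in zip(a,onplane(d,a,10)): print(p,np.round(w[:2],1))
s=np.array([[254,139],[310,195]]); sw=onplane(d,s,10); print("screws",sw)
E
python3 m3.py
```

```text
[487.43584147 113.79092159 485.52174923]
knob 728 [539.88658101  67.19823943 195.0131219 ] ((540.060791015625, 66.75960540771484), 14.609231948852539) [193.71748692 195.06052486 196.19419973]
px 254.88324175824175 181.90521978021977 241 269 167 197 [[539.7706973   67.32799167 195.        ]]
cap [581.84854427  37.98497421 151.88464972] [585.36856016  34.94542111 151.89912553] arm [612.29428999  11.77008394 147.73121181] [535.30359683  77.94917615 165.3149135 ] base [539.4819173   73.09974349  10.75935204]
capblob 778 [581.21017535  30.64951224 151.98483981] ((581.7191162109375, 30.099285125732422), 17.770593643188477)
blue base 7 6 table -3 -5
area 196090
[0 0] [150.  -57.4]
[  0 383] [ 551.1 -587.2]
[511 383] [1192.7  148. ]
[511   0] [609.8 472.7]
screws [[523.49705651  79.20444984  10.        ]
 [644.06955559  87.93573217  10.        ]]
```

The camera has now settled: knob (539.9, 67.2), pivot (581.4, 30.3), 55.5 mm apart against the stated 55. I'll refine the stand yaw and origin from the base outline.

```bash
cat > m4.py <<'E'
from h import *
d=cam("wrist"); np.savez("w2.npz",img=d["img"],P=cloud(d)); img=cv2.GaussianBlur(d["img"],(5,5),0).astype(int)
m=((img[:,:,2]-img[:,:,0])>1).astype(np.uint8); m[:115]=0;m[300:]=0;m[:,:80]=0;m[:,340:]=0
m=cv2.morphologyEx(m,cv2.MORPH_OPEN,np.ones((3,3)))
l=cv2.connectedComponentsWithStats(m)[1]; m=(l==l[160,150]).astype(np.uint8); print("area",m.sum())
cnt=max(cv2.findContours(m,cv2.RETR_EXTERNAL,cv2.CHAIN_APPROX_NONE)[0],key=len)[:,0]
w=onplane(d,cnt,10)[:,:2]
pv=np.array([581.4,30.3])
# stand frame guess: yaw .05, origin = pivot -110*ey
for it in range(3):
    y=0.05 if it==0 else y
    ex=np.array([np.cos(y),np.sin(y)]); ey=np.array([-ex[1],ex[0]]); o=pv-110*ey if it==0 else o
    s=np.c_[(w-o)@ex,(w-o)@ey]; res={}
    for n,ax,val,lo,hi in[("endx",0,-190,-35,35),("rl",1,40,-180,-85),("rr",1,-40,-180,-85),("front",0,-70,55,160),("left",1,170,-60,60)]:
        k=(abs(s[:,ax]-val)<9)&(s[:,1-ax]>lo)&(s[:,1-ax]<hi)
        if k.sum()<8: continue
        p=np.polyfit(s[k,1-ax],s[k,ax]-val,1); r=s[k,ax]-val-np.polyval(p,s[k,1-ax]); kk=abs(r)<2.5
        p=np.polyfit(s[k,1-ax][kk],(s[k,ax]-val)[kk],1)
        res[n]=(p[0]*(1 if ax==1 else -1),np.polyval(p,s[k,1-ax][kk].mean()),kk.sum())
    print({a:tuple(np.round(b,4)) for a,b in res.items()})
    y+=np.average([b[0] for b in res.values()],weights=[b[2]**2 for b in res.values()])
    dx=np.mean([res[n][1] for n in("endx","front") if n in res]); dy=np.mean([res[n][1] for n in("rl","rr") if n in res])
    o=o+ex*dx+ey*dy; print("yaw",y,"o",o)
ex=np.array([np.cos(y),np.sin(y)]); ey=np.array([-ex[1],ex[0]])
print("pivot pred",o+110*ey,"lip",o-50*ex,"end",o-190*ex)
kd=np.array([539.9,67.2])-pv; print("head",np.arctan2(kd[1],kd[0])-np.pi/2-y)
v=d["img"].copy()
cv2.drawContours(v,[cnt[:,None]],-1,(255,0,0),1); cv2.imwrite("pics/w2c.png",cv2.resize(v[110:300,80:340,::-1],None,fx=3,fy=3))
E
python3 m4.py
```

```text
area 19788
{'endx': (np.float64(0.0072), np.float64(2.5951), np.float64(34.0)), 'rl': (np.float64(0.0094), np.float64(-0.363), np.float64(50.0)), 'rr': (np.float64(0.0063), np.float64(0.9458), np.float64(50.0)), 'front': (np.float64(0.0138), np.float64(1.4578), np.float64(55.0)), 'left': (np.float64(0.0075), np.float64(-0.9716), np.float64(60.0))}
yaw 0.05908560338281504 o [588.90708796 -79.17019399]
{'endx': (np.float64(-0.0023), np.float64(0.5591), np.float64(34.0)), 'rl': (np.float64(0.0008), np.float64(0.5854), np.float64(51.0)), 'rr': (np.float64(-0.002), np.float64(1.8635), np.float64(51.0)), 'front': (np.float64(0.0047), np.float64(0.4267), np.float64(55.0)), 'left': (np.float64(-0.0016), np.float64(-1.253), np.float64(60.0))}
yaw 0.059273864774313935 o [589.32682406 -77.91878304]
{'endx': (np.float64(-0.0021), np.float64(0.0857), np.float64(34.0)), 'rl': (np.float64(0.0011), np.float64(-0.6205), np.float64(50.0)), 'rr': (np.float64(-0.0017), np.float64(0.6544), np.float64(50.0)), 'front': (np.float64(0.0046), np.float64(-0.0496), np.float64(54.0)), 'left': (np.float64(-0.0018), np.float64(-2.4773), np.float64(60.0))}
yaw 0.05948616446056686 o [589.34382547 -77.90080338]
pivot pred [582.80420582  31.9046308 ] lip [539.43226448 -80.87335776] end [399.67989371 -89.19651004]
head 0.7845182777625868
```

The stand fit agrees within 1–2 mm: yaw 0.059, origin (589.3, -77.9), pivot (582, 31). I'll read the settled pose before descending on the knob.

play_rows --increments "1 0 0 -.04 0;1 0 0 -.03 0;1 0 0 0 0;1 0 0 0 0;1 0 0 0 0"

```text
t: 2.75
ee_pos: [537.9, 63.4, 254.3]
orientation: [1.117, 2.934, 0.001]
ft_force: [0.3, -0.5, 0.7]
width: 87.8
```

```bash
cat > st.py <<'E'
from h import *
o=ctrl.get_obs(); j=R.from_rotvec(o["orientation"]).as_matrix()
print(o["t"],np.round(o["ee_pos"],1),"jaw",round(np.degrees(np.arctan2(j[1,1],j[0,1])),2),"tilt",np.round(j[:,2],3),np.round(o["qpos"],2),o["ft_force"].round(1),round(o["width"],1))
E
python3 st.py
```

```text
2.75 [537.9  63.4 254.3] jaw 48.31 tilt [ 0.002  0.    -1.   ] [ 0.1   0.26  1.79 -0.    1.09 -0.75] [ 0.3 -0.5  0.7] 87.8
```

play_rows --increments "1 .0025 .0033 -.03 0;1 0 0 -.03 0;1 0 0 -.02 0;1 0 0 -.016 0;1 0 0 0 0;1 0 0 0 0;0 0 0 0 0;0 0 0 0 0;0 0 0 0 0;0 0 0 0 0;0 0 0 0 0;0 0 0 0 0;0 0 0 0 0;0 0 0 0 0;0 0 0 0 0;0 0 0 0 0"

```text
t: 4.35
ee_pos: [539.6, 67.2, 156.6]
orientation: [-1.116, -2.937, 0.0]
ft_force: [0.1, 0.0, -0.1]
width: 28.4
```

```bash
python3 st.py
```

```text
4.35 [539.6  67.2 156.6] jaw 48.38 tilt [-0. -0. -1.] [ 0.1   0.39  1.86 -0.    0.89 -0.74] [ 0.1  0.  -0.1] 28.4
```

play_rows --increments "0 0 0 0 0;0 0 0 0 0;0 0 0 0 0;0 0 0 .006 0;0 0 0 .006 0;0 0 0 .005 0;0 0 0 0 0;0 0 0 0 0;0 0 0 0 0"

```text
t: 5.25
ee_pos: [539.4, 67.2, 173.4]
orientation: [-1.116, -2.936, 0.0]
ft_force: [0.8, -1.0, -6.6]
width: 28.2
```

```bash
cat > k.py <<'E'
from h import *
import sys; sys.argv
d=cam("top"); P=cloud(d); Z=P[:,:,2]
w=(Z>120)&(Z<185); w[:150]=0;w[225:]=0;w[:,235:]&=1; w[:,:235]=0;w[:,300:]=0
save(d,"k.png"); q=P[w]
from h import *
E
python3 st.py
```

```text
5.25 [539.4  67.2 173.4] jaw 48.38 tilt [-0. -0. -1.] [ 0.1   0.37  1.85 -0.    0.92 -0.74] [ 0.8 -1.  -6.6] 28.2
```

The wrist reads -6.6 N, which matches the spring at 17 mm of lift, so the plunger is up. I'll work out the arc steps next.

```bash
python3 - <<'E'
import numpy as np
p=np.array([581.8,30.8]); a=np.radians(np.linspace(139.0,93.4,13)); r=np.linspace(55.5,55,13)
x=p+np.c_[np.cos(a),np.sin(a)]*r[:,None]; print(x[-1]); print(np.round(np.diff(x,axis=0)/1000,4).tolist())
E
```

```text
[578.53814945  85.70319054]
[[0.0025, 0.0027], [0.0027, 0.0025], [0.0029, 0.0023], [0.003, 0.0021], [0.0031, 0.0019], [0.0033, 0.0017], [0.0034, 0.0015], [0.0034, 0.0012], [0.0035, 0.001], [0.0036, 0.0008], [0.0036, 0.0005], [0.0036, 0.0003]]
```

play_rows --increments "0 .0025 .0027 0 -3.8;0 .0027 .0025 0 -3.8;0 .0029 .0023 0 -3.8;0 .003 .0021 0 -3.8;0 .0031 .0019 0 -3.8;0 .0033 .0017 0 -3.8;0 .0034 .0015 0 -3.8;0 .0034 .0012 0 -3.8;0 .0035 .001 0 -3.8;0 .0036 .0008 0 -3.8;0 .0036 .0005 0 -3.8;0 .0036 .0003 0 -3.8;0 0 0 0 0;0 0 0 0 0;0 0 0 0 0"

```text
t: 6.75
ee_pos: [577.9, 86.1, 173.5]
orientation: [-2.165, -2.276, -0.0]
ft_force: [0.0, 5.0, -6.7]
width: 28.2
```

```bash
python3 st.py; python3 - <<'E'
from h import *
d=cam("wrist"); save(d,"w3.png"); P=cloud(d); np.savez("w3.npz",P=P,img=d["img"])
E
```

```text
6.75 [577.9  86.1 173.5] jaw 2.85 tilt [-0.     0.001 -1.   ] [0.13 0.42 1.76 0.   0.96 0.08] [ 0.   5.  -6.7] 28.2
```

View pics/w3.png

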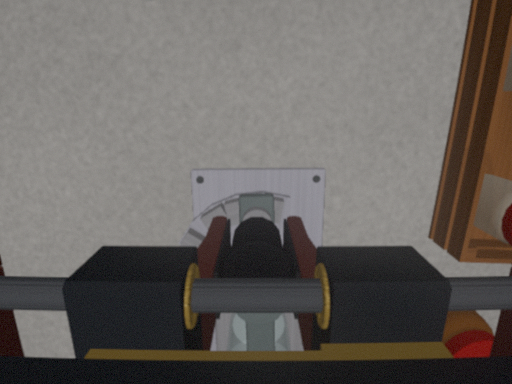

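The knob's tail points straight along the stand and the head looks close to 0, with a small 5 N radial force. I'll lower it while still gripped and watch the force.

play_rows --increments "0 0 .0005 -.004 0;0 0 0 -.004 0;0 0 0 -.003 0;0 0 0 -.002 0;0 0 0 0 0;0 0 0 0 0"

```text
t: 7.4
ee_pos: [578.2, 86.2, 160.7]
orientation: [-2.167, -2.275, 0.0]
ft_force: [-0.4, 3.0, -4.7]
width: 28.3
```

```bash
python3 st.py
```

```text
7.4 [578.2  86.2 160.7] jaw 2.78 tilt [-0.  0. -1.] [0.13 0.44 1.77 0.   0.93 0.08] [-0.4  3.  -4.7] 28.3
```

At about 4 mm of plunger height the wrist still carries the spring (-4.7 N), so the pin has entered the notch. I'll finish lowering and release.

play_rows --increments "0 0 0 -.002 0;0 0 0 -.002 0;0 0 0 0 0;0 0 0 0 0;1 0 0 0 0;1 0 0 0 0;1 0 0 0 0;1 0 0 0 0;1 0 0 0 0;1 0 0 0 0;1 0 0 .03 0;1 0 0 .04 0;1 0 0 .04 0;1 -.02 0 .03 0;1 -.04 0 0 0;1 -.04 0 0 0;1 0 0 0 0;1 0 0 0 0;1 0 0 0 0"

```text
t: 9.3
ee_pos: [479.4, 86.3, 297.0]
orientation: [2.166, 2.274, 0.002]
ft_force: [0.0, 0.4, 0.1]
width: 88.2
```

```bash
python3 st.py; python3 - <<'E'
from h import *
y=.059; ex=np.array([np.cos(y),np.sin(y)]); ey=np.array([-ex[1],ex[0]])
d=cam("top"); P=cloud(d); img=d["img"]; save(d,"top3.png"); Z=P[:,:,2]
for nm,d in(("wrist",cam("wrist")),("top",d)):
    P=cloud(d); Z=P[:,:,2]; img=d["img"]
    k=(img.max(2)<70)&(Z>180)&(Z<222)&(abs(P[:,:,0]-578)<30)&(abs(P[:,:,1]-86)<30)
    if k.any():
        t=P[k]; t=t[t[:,2]>np.percentile(t[:,2],60)-4]; c=t.mean(0); kd=c[:2]-[581.8,30.8]
        print(nm,"knob",c,k.sum(),"head",np.arctan2(kd[1],kd[0])-np.pi/2-y)
    f=(Z>160)&(Z<185)&(abs(P[:,:,0]-589)<60)&(abs(P[:,:,1]+78)<60)
    if f.any(): print(nm,"funnel",P[f].mean(0),cv2.minEnclosingCircle(P[f][:,:2].astype(np.float32)),f.sum())
E
```

```text
9.3 [479.4  86.3 297. ] jaw 2.78 tilt [ 0.001  0.    -1.   ] [ 0.15  0.13  1.85 -0.    1.16  0.11] [0.  0.4 0.1] 88.2
wrist knob [576.9289733   85.82384571 194.97165317] 943 head 0.02929556910254022
wrist funnel [592.77586599 -81.18711625 167.35225413] ((589.8307495117188, -78.01751708984375), 38.08164978027344) 954
top knob [582.08307015  72.30197133 189.14383347] 1 head -0.0658205376374888
top funnel [591.64138877 -80.54239881 169.60266639] ((591.1176147460938, -79.98176574707031), 37.62998580932617) 269
```

The knob top is at z = 194.97, so the pin is home, and the funnel is centred at about (590,-79) against the plate at (589,-78). Step 2 is done. Now to the wedge.

play_rows --increments "1 -.001 -.0285 -.005 -7.7;1 -.001 -.0285 -.005 -7.7;1 -.001 -.0285 -.005 -7.7;1 -.001 -.0285 -.005 -7.7;1 -.001 -.0285 -.005 -7.7;1 -.001 -.0285 -.005 -7.7;1 -.001 -.0285 -.005 -7.7;1 -.001 -.0285 -.005 -7.7;1 -.001 -.0285 -.005 -7.7;1 -.001 -.0285 -.005 -7.7;1 0 -.0285 -.005 -7.7;1 0 -.0285 -.005 -7.7;1 0 0 0 0;1 0 0 0 0;1 0 0 0 0;1 0 0 0 0"

```text
t: 11.0
ee_pos: [468.4, -255.0, 236.8]
orientation: [-3.141, -0.014, -0.0]
ft_force: [0.3, 0.8, -0.1]
width: 87.6
```

```bash
python3 st.py; cat > wd.py <<'E'
from h import *
d=cam("wrist"); save(d,"w4.png"); P=cloud(d); img=d["img"]; Z=P[:,:,2]
hsv=cv2.cvtColor(img,cv2.COLOR_RGB2HSV); m=(cv2.inRange(hsv,(8,70,60),(25,255,255))>0)&(abs(P[:,:,0]-510)<80)&(abs(P[:,:,1]+257)<50)&(Z<60)
b=m&(Z>36); s=m&(Z>1)&(Z<36)
for n,k in(("block top",b),("ramp",s),("all",m)):
    if k.sum()>20:
        q=P[k]; print(n,k.sum(),np.round(q.mean(0),1),np.round(np.percentile(q,[1,99],axis=0),1).tolist(),[np.round(v,1) for v in cv2.minAreaRect(q[:,:2].astype(np.float32))])
q=P[s]; xs=np.arange(490,560,6); mid=[]
for a in xs:
    r=q[(q[:,0]>=a)&(q[:,0]<a+6)]
    if len(r)>10: mid.append([a+3,np.percentile(r[:,1],3),np.percentile(r[:,1],97),r[:,2].mean()])
mid=np.array(mid); print(np.round(mid,1)); print("yaw",np.polyfit(mid[:,0],(mid[:,1]+mid[:,2])/2,1))
E
python3 wd.py
```

```text
11.0 [ 468.4 -255.   236.8] jaw -89.5 tilt [ 0.  0. -1.] [-0.52  0.27  1.82  0.    1.05  1.04] [ 0.3  0.8 -0.1] 87.6
block top 847 [ 465.6 -260.2   42. ] [[449.4, -276.1, 38.6], [481.3, -244.3, 43.7]] [array([ 464.8, -260.6]), array([33.3, 32.5]), np.float64(0.1)]
ramp 2069 [ 520.2 -259.9   11.6] [[481.1, -276.5, 2.0], [560.7, -243.3, 31.1]] [array([ 520.8, -259.9]), array([80.1, 33.1]), np.float64(0.5)]
all 2921 [ 504.4 -260.    20.4] [[449.9, -276.4, 2.0], [559.8, -243.4, 43.4]] [array([ 504.5, -260. ]), array([112.7,  33.1]), np.float64(0.5)]
[[ 493.  -276.1 -244.2   17.6]
 [ 499.  -276.2 -244.    16.3]
 [ 505.  -276.1 -243.9   14.7]
 [ 511.  -275.4 -243.5   13.5]
 [ 517.  -276.3 -244.1   12.1]
 [ 523.  -275.9 -243.8   10.7]
 [ 529.  -275.9 -243.8    9.5]
 [ 535.  -275.2 -243.3    8.1]
 [ 541.  -276.1 -243.9    6.5]
 [ 547.  -275.8 -243.6    5.3]
 [ 553.  -274.9 -243.5    4.1]
 [ 559.  -274.9 -244.3    2.9]]
yaw [ 9.54671633e-03 -2.64789123e+02]
```

View pics/w4.png

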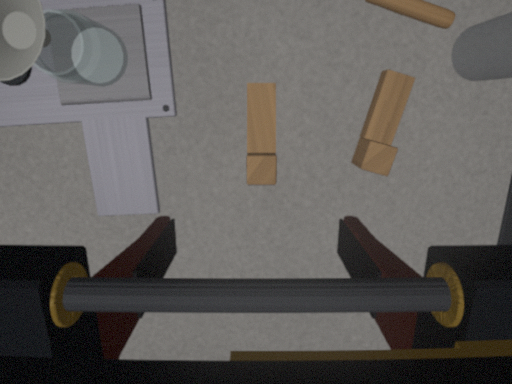

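The view shows the wedge with its block at about (261,169) and the ramp pointing up, and the spacer at (380,130). Measured origin is (464.8, -260.3) with yaw 0.5°, and the jaws are already aligned at -89.5°. Descend and grip.

play_rows --increments "1 -.0036 -.0053 -.045 0;1 0 0 -.045 0;1 0 0 -.045 0;1 0 0 -.04 0;1 0 0 -.03 0;1 0 0 -.0218 0;1 0 0 0 0;1 0 0 0 0;1 0 0 0 0;0 0 0 0 0;0 0 0 0 0;0 0 0 0 0;0 0 0 0 0;0 0 0 0 0;0 0 0 0 0;0 0 0 0 0;0 0 0 0 0;0 0 0 0 0;0 0 0 0 0"

```text
t: 12.95
ee_pos: [464.5, -261.1, 9.8]
orientation: [-3.141, -0.01, 0.0]
ft_force: [-0.1, 1.1, 0.4]
width: 33.8
```

```bash
python3 st.py
```

```text
12.95 [ 464.5 -261.1    9.8] jaw -89.62 tilt [-0.  0. -1.] [-0.53  0.63  1.93  0.    0.58  1.03] [-0.1  1.1  0.4] 33.8
```

Gripped at 33.8 mm. I'll carry it to the runway start, with the toe about 15 mm short of the lip and a 3° turn to match the stand.

play_rows --increments "0 0 0 .02 0;0 0 0 .03 0;0 -.009 .01 0 .3;0 -.008 .02 0 .3;0 -.005 .022 0 .4;0 -.005 .022 0 .4;0 -.005 .022 0 .4;0 -.005 .022 0 .4;0 0 .022 0 .4;0 0 .022 0 .4;0 0 .0113 0 0;0 0 0 0 0;0 0 0 0 0;0 0 0 -.02 0;0 0 0 -.01 0;0 0 0 -.004 0;0 0 0 0 0;0 0 0 0 0;0 0 0 0 0"

```text
t: 14.85
ee_pos: [427.9, -88.0, 26.3]
orientation: [3.14, 0.092, 0.001]
ft_force: [-0.0, -0.2, -0.9]
width: 33.8
```

```bash
python3 st.py; python3 - <<'E'
from h import *
d=cam("wrist"); save(d,"w5.png"); P=cloud(d); np.savez("w5.npz",P=P,img=d["img"]); Z=P[:,:,2]
hsv=cv2.cvtColor(d["img"],cv2.COLOR_RGB2HSV); m=(cv2.inRange(hsv,(8,70,60),(25,255,255))>0)&(abs(P[:,:,0]-510)<90)&(abs(P[:,:,1]+83)<60)&(Z<80)
q=P[m]; print(m.sum(),np.percentile(q,[1,50,99],axis=0).round(1).tolist())
E
```

```text
14.85 [427.9 -88.   26.3] jaw -86.63 tilt [ 0.001 -0.    -1.   ] [-0.23  0.52  2.14  0.    0.48  1.28] [-0.  -0.2 -0.9] 33.8
16518 [[421.9, -104.1, 18.7], [466.8, -85.2, 31.7], [523.6, -67.0, 59.5]]
```

View pics/w5.png

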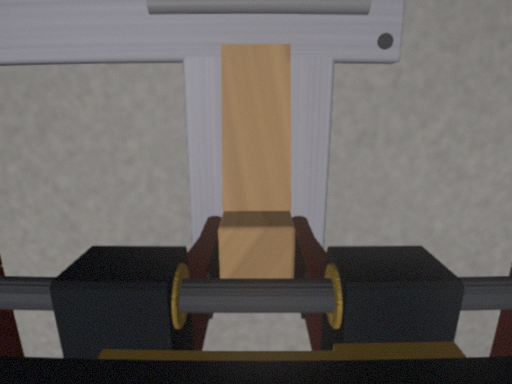

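The view shows the wedge centred and parallel on the runway (tip at row 43, spanning columns 222–290), with the plate front edge at row ~10. Lower it to contact.

play_rows --increments "0 0 0 -.004 0;0 0 0 -.002 0;0 0 0 -.0005 0;0 0 0 0 0;0 0 0 0 0;0 0 0 0 0"

```text
t: 15.5
ee_pos: [427.7, -87.8, 19.8]
orientation: [3.14, 0.093, 0.0]
ft_force: [-1.9, 0.9, 7.4]
width: 33.9
```

```bash
python3 st.py
```

```text
15.5 [427.7 -87.8  19.8] jaw -86.6 tilt [ 0. -0. -1.] [-0.23  0.53  2.14 -0.    0.47  1.28] [-1.9  0.9  7.4] 33.9
```

It's seated with 7.4 N of down-force. Push along (0.998, 0.059), first 38 mm to just before the lift starts.

play_rows --increments "0 .005 .0003 0 0;0 .005 .0003 0 0;0 .005 .0003 0 0;0 .005 .0003 0 0;0 .005 .0003 0 0;0 .005 .0003 0 0;0 .004 .0002 0 0;0 .004 .0002 0 0;0 0 0 0 0;0 0 0 0 0;0 0 0 0 0"

```text
t: 16.6
ee_pos: [464.8, -85.4, 19.6]
orientation: [-3.14, -0.093, 0.002]
ft_force: [-3.8, -0.3, 8.8]
width: 33.9
```

```bash
python3 st.py; cat > pl.py <<'E'
from h import *
for n in("scene","top"):
    d=cam(n);P=cloud(d);Z=P[:,:,2]; y=.059;ex=np.array([np.cos(y),np.sin(y)]);ey=np.array([-ex[1],ex[0]])
    S=np.stack([(P[:,:,:2]-[589.3,-77.9])@ex,(P[:,:,:2]-[589.3,-77.9])@ey],-1)
    k=(abs(S[:,:,0])<46)&(S[:,:,1]<-38)&(S[:,:,1]>-49)&(Z<45); b=(abs(S[:,:,0])<60)&(S[:,:,1]<-58)&(S[:,:,1]>-70)&(Z<25)
    l=(abs(S[:,:,0])<46)&(S[:,:,1]>38)&(S[:,:,1]<49)&(Z<45)
    print(n,"plate R",np.nanmedian(Z[k]).round(2),k.sum(),"plate L",np.nanmedian(Z[l]).round(2),l.sum(),"base",np.nanmedian(Z[b]).round(2),b.sum())
E
python3 pl.py
```

```text
16.6 [464.8 -85.4  19.6] jaw -86.61 tilt [-0.002  0.    -1.   ] [-0.21  0.56  2.06 -0.    0.52  1.3 ] [-3.8 -0.3  8.8] 33.9
scene plate R 20.61 117 plate L 20.39 93 base -746.9 113
top plate R 24.41 46 plate L 23.9 59 base 9.39 115
```

The plate is still at rest (24.2, with the base at 9.4), and the toe is about 22 mm past the lip. Continue in smaller steps.

play_rows --increments "0 .003 .0002 0 0;0 .003 .0002 0 0;0 .003 .0002 0 0;0 .003 .0002 0 0;0 0 0 0 0;0 0 0 0 0;0 0 0 0 0"

```text
t: 17.4
ee_pos: [471.3, -84.1, 19.0]
orientation: [-3.138, -0.093, 0.018]
ft_force: [-17.3, -2.7, 18.5]
width: 33.8
```

```bash
python3 st.py; python3 pl.py|tail -1
```

```text
17.4 [471.3 -84.1  19. ] jaw -86.59 tilt [-0.012  0.002 -1.   ] [-0.2   0.57  2.04 -0.    0.54  1.31] [-17.3  -2.7  18.5] 33.8
top plate R 25.73 48 plate L 25.71 56 base 10.02 115
```

The lift has started (+0.7 mm) but the arm lags 5 mm under 17 N, with more down-press than needed. I'll relieve z slightly and continue.

play_rows --increments "0 0 0 .0007 0;0 .003 .0001 0 0;0 .003 .0001 0 0;0 .002 .0001 0 0;0 0 0 0 0;0 0 0 0 0;0 0 0 0 0;0 0 0 0 0"

```text
t: 18.3
ee_pos: [481.0, -83.7, 19.1]
orientation: [-3.138, -0.093, 0.014]
ft_force: [-9.9, -0.8, 3.4]
width: 34.0
```

```bash
python3 st.py; python3 pl.py|tail -1
```

```text
18.3 [481.  -83.7  19.1] jaw -86.6 tilt [-0.009  0.001 -1.   ] [-0.2   0.58  2.02 -0.    0.55  1.32] [-9.9 -0.8  3.4] 34.0
top plate R 27.55 48 plate L 27.49 48 base 10.06 113
```

The plate is up about 2.5–3 mm. About 5 mm more.

play_rows --increments "0 .003 .0001 0 0;0 .0025 .0001 0 0;0 0 0 0 0;0 0 0 0 0;0 0 0 0 0;0 0 0 0 0;0 0 0 0 0;0 0 0 0 0;0 0 0 0 0"

```text
t: 19.3
ee_pos: [486.6, -83.5, 19.1]
orientation: [-3.138, -0.093, 0.014]
ft_force: [-7.9, 0.3, 4.6]
width: 33.9
```

```bash
python3 st.py; python3 pl.py|tail -1; python3 - <<'E'
from h import *
a=cam("scene"); b=cam("wrist")
cv2.imwrite("pics/fin.png",np.hstack([cv2.resize(a["img"][150:270,160:320],(533,400)),cv2.resize(b["img"][:,:],(0,0),fx=.5,fy=.5)[:,:] if 0 else cv2.resize(b["img"][:300,130:330],(267,400))])[:,:,::-1])
E
```

```text
19.3 [486.6 -83.5  19.1] jaw -86.6 tilt [-0.009  0.001 -1.   ] [-0.19  0.58  2.01 -0.    0.56  1.32] [-7.9  0.3  4.6] 33.9
top plate R 29.77 48 plate L 27.64 42 base 9.56 102
```

View pics/fin.png

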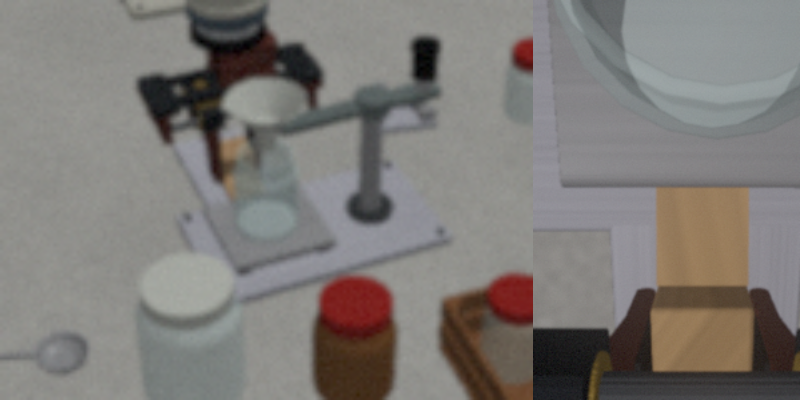

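The final view shows the wedge straight under the middle of the plate's front edge, the jar upright and centred under the funnel, and the knob down. One last check uses wrist depth on the plate's front strip, after a short settle.

play_rows --increments "0 0 0 0 0;0 0 0 0 0;0 0 0 0 0;0 0 0 0 0;0 0 0 0 0"

```text
t: 20.0
ee_pos: [486.6, -83.5, 19.1]
orientation: [-3.138, -0.093, 0.014]
ft_force: [-8.2, -0.6, 3.8]
width: 33.7
```

```bash
python3 st.py; python3 - <<'E'
from h import *
d=cam("wrist");P=cloud(d);Z=P[:,:,2]; y=.059;ex=np.array([np.cos(y),np.sin(y)]);ey=np.array([-ex[1],ex[0]])
X=(P[:,:,:2]-[589.3,-77.9])@ex; Y=(P[:,:,:2]-[589.3,-77.9])@ey
for n,k in(("plate",(X>-46)&(X<-37)&(abs(Y)<45)&(Z<40)),("base",(X>-68)&(X<-56)&(abs(Y)>45)&(abs(Y)<70)&(Z<20)),("runway",(X<-75)&(X>-100)&(abs(Y)>25)&(abs(Y)<36)&(Z<16)),("ramp",(X>-75)&(X<-60)&(abs(Y)<14)&(Z<40))): print(n,np.percentile(Z[k],[10,50,90]).round(2),k.sum())
print(d["o"],)
E
```

```text
20.0 [486.6 -83.5  19.1] jaw -86.6 tilt [-0.009  0.001 -1.   ] [-0.19  0.58  2.01 -0.    0.56  1.32] [-8.2 -0.6  3.8] 33.7
plate [28.27 29.09 29.92] 3847
base [ 9.31 10.17 11.36] 2058
runway [ 9.34 10.1  10.84] 1614
ramp [24.11 25.66 27.28] 1796
[556.2743423  -79.4948916  180.54635304]
```

The plate top is at 29.1 mm and the base at 10.1, so the lift is about 4.0 mm and everything is steady. Handing in.

```bash
python3 -c "
from workcell import ctrl
print(ctrl.close_job())"
```

```text
the job is handed in; nothing more can be done
None
```

I finished both parts and handed the job in at about 20 s of the 54 s allowed. `close_job()` gives no verdict.

**What I did:** I lifted the knob 17 mm, swung the head about 0.79 rad and lowered the pin into the work notch. I then gripped the wedge (the nearer piece), laid it on the runway and pushed its thin end under the lip. The gripper is still holding it there.

**Last checks:**
- **Head and pin:** After release the knob top was at 195 mm, so the pin is home. The funnel was within about 2 mm of the plate's middle. The one disagreement was the knob's bearing, which suggested a head angle of 0.029 rad. That is more than the notch's 0.02 rad of play but within my 1–2 mm measuring error at the knob.
- **Plate:** Wrist depth put the plate top at 29.1 mm and the base at 10.1 mm, a lift of about 4.0 mm. The top camera agreed less well, with 27.6 mm on the left side and 29.8 mm on the right.
- **Wedge:** Its thin end is about 44 mm past the lip by the arm's position, which would give about 4.3 mm of lift. It lies straight and is gripped at 33.7 mm, with a steady push of about 8 N.
- **Jar and bystanders:** The jar looks upright and centred in the final picture. I saw no contact with any bystander, but I did not measure their positions again.

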